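# Release the locked drawer of a vial incubator with its release pin

### The job

The drawer of the vial incubator has locked itself. Take the orange-handled release pin from its black stand and push it gently through the small red-ringed hole in the incubator's top until the hidden spring latch lets go and the drawer pops out, never letting the pin press on the incubator with more than 20 N. Then stand the pin fully home in its stand again and pull the drawer all the way out to its stop, leaving the bottles, vials and bowl where they are.

Things in the scene. Friction and masses are not known exactly. Their poses are not given: they have to be found in the camera images.
- incubator: white and blue box, 220 mm deep (x) by 260 mm wide (y) by 130 mm high, fixed to the bench at a varying place and yaw (within 0.2 rad); origin under its centre. Its front, with the drawer, is its -x side (towards the robot); z is up. Its flat white top is 130 mm above the bench
- hole (a point): middle of the mouth of the release hole, a round vertical hole of 9 mm diameter through the 12 mm thick hard top plate, in a red ring 24 mm across, near the front right corner of the incubator's top (60 mm forward of and 95 mm to the -y side of its centre); axes as the incubator's
- hole_exit (a point): lower end of the hole, 12 mm below its mouth. Straight under it is the latch plunger, unseen, its top 22 to 50 mm below the mouth, different each time. It is sprung: yields from 3 N, stiffening 0.6 N per mm; after about 5 mm (6 to 9 N) the catch lets go and the drawer springs out; at 9 mm (about 10 N) it meets a hard stop, where pushing on soon exceeds 20 N
- drawer (a joint): how far the drawer is out, in m: 0 when shut and locked, about 0.025 once the latch has let go (a spring pushes it out that far), 0.11 at its stop. It slides towards the incubator's -x and stays where it is left; it needs about 2 to 3 N to pull. While latched it cannot be pulled
- handle (a point): middle of the drawer's handle, a level steel bar 12 mm thick (x), 14 mm high and 100 mm long (y), 95 mm above the bench; the gap behind it to the drawer's front is 36 mm, and the incubator's top is 35 mm above its middle. It moves with the drawer; axes as the incubator's. Shut, it lies 160 mm forward of the incubator's centre and 32.5 mm to its +y side
- pin: the release pin, 80 g: a square orange handle 16 mm by 16 mm by 54 mm (sides along its x and y), below it a steel flange 26 mm across and 4 mm thick, below that a straight steel rod of 6 mm diameter with a round end, 90 mm long. Origin at the middle of the flange's underside; z up along the handle. At the start it stands upright in the stand, its flange resting on the stand's top
- pin_grip (a point): point on the pin's axis near the middle of its handle, 32 mm above its origin, 122 mm above the rod's tip; the handle reaches from 4 to 58 mm above the origin; a good place to grip
- pin_tip (a point): the lower end of the pin's rod, 90 mm below its origin
- stand: black block 46 mm by 46 mm and 95 mm tall on a steel foot, fixed to the bench left or right of the incubator's front; origin under its centre, z up
- stand_mouth (a point): middle of the upright 16 mm hole in the stand's top, 95 mm above the bench; the hole goes down to the bench; the pin is home when its flange rests on the stand's top
- bottle_a: clear bottle with a blue cap, 66 mm across, 150 mm tall; origin under its centre; to be left alone
- bottle_b: black-filled bottle with a blue cap, 72 mm across, 170 mm tall; origin under its centre; to be left alone
- bottle_c: amber bottle with a blue cap, 60 mm across, 130 mm tall; origin under its centre; to be left alone
- vial_a: glass vial with pink label and metal cap, 26 mm across, 54 mm tall, standing on the rear of the incubator's top; origin under its centre; to be left alone
- vial_b: a second such vial, also on the rear of the incubator's top; to be left alone
- vial_c: a third such vial, on the bench; to be left alone
- dish: white porcelain bowl, 100 mm across, 40 mm tall; origin under its centre; to be left alone

How it is judged:
By the outcome, as a careful person would: the job done as asked, in the order asked, and still so for the second after the job is handed in, with the robot touching nothing.
It also fails if it takes over 67 s, if anything falls off the work surface, if the arm or the gripper's body presses on something with over 40 N, if the wrist force passes 120 N, or if a joint passes its speed limit or range.

### The arm

A 6-joint arm with a two-finger parallel gripper is mounted at the origin on the work surface. World frame = base frame: x ahead of the robot, y to its left, z up, the work surface at z = 0. Lengths are in m, angles in rad, forces in N, time in s.
With the tool pointing down it reaches from about 0.325 to 0.875 m from the base axis. Payload 4.4 kg.
Tool frame: the origin (TCP) lies midway between the tips of the shut fingers; the grasp point (between the pads) lies 19 mm behind it; z points along the fingers, y is the line along which they close (so a half turn about z gives the same grasp; the last joint's range is limited). The gripper opens to 85 mm and grips with 20 to 120 N. Pads are 22 mm wide; open, the fingers measure 114 mm over their backs; the gripper's body (76 mm by 85 mm) begins 54 mm behind the grasp point. The pads swing forward as they close: fully open they stand 13 mm farther back than shut.
Start: joints at [1.169, 0.207, 1.542, -0, 1.393, -0.15], TCP at [0.143, 0.557, 0.231] pointing down, gripper open.
Joint ranges: [-2.73, 2.73], [-0.86, 2.22], [0.23, 2.46], [-1.11, 4.25], [0.08, 2.63], [-2.82, 2.82]. Speed limits (rad/s): [2.79, 2.79, 3.14, 3.14, 3.14, 3.14].

### API

Orientations are given as a rotation vector (axis times angle).
In Python, from cell import env gives the robot as it stands. The module is installed in compiled form; this text tells all that it offers.
- The arm moves only by the shell command python3 -m crank 'ROWS' [FORCE]. ROWS is a JSON object whose one key "targets" holds a list of rows, each a list of 7 numbers: the turn, a rotation vector about the tool's x, y, z in rad, then the shift along the tool's x, y, z in mm, then the opening, from 0 (shut) to 1 (fully open). In form: {"targets": [[wx, wy, wz, x, y, z, claw], ...]}. A call has 1 to 5 rows; each row is the pose to reach, as a shift and turn from the pose commanded when the call began, along the tool's axes at that moment; what a row does not reach only later rows make up. A row lasts 1/8 s, in which the tool goes at most 62.5 mm and 10.7 degrees, less where a joint would pass 70% of its speed; a pose out of reach is approached as far as the arm can. A call with a gripper value outside its range is refused whole. The fingers move at their own pace and stop on an object; FORCE is the grip in N (left out, the last holds). Time passes only in rows, so rows that repeat a pose let the fingers close. It gives the time, the measured TCP pose, the force, the opening and the grip force at its end, in the units of the state.
- env.observe(): the state, without advancing time (a new reading comes with each control period).
- env.snapshot(name): name is "scene" or "side" or "wrist"; returns the picture (400x640x3 uint8, red, green, blue); there is no depth.
- env.camera_model(name): a dict with "K" (3x3 intrinsics, pixels), "camera_from_world" (4x4, takes a point from world to camera coordinates). Camera axes: x right, y up, looking along -z (the intrinsics and any distortion apply to the point x, -y, -z); pixel columns grow to the right and rows downward; lengths in m; the calibration is good to about 2 mm. A picture is of the moment at which its call begins: read the wrist's pose just before it. camera_model takes no time and is no camera call; for the wrist camera it gives the pose at the moment of the call.
- env.hand_in(): hands the job in; it is judged then, once.
Trained networks look in the newest picture that a camera, given by its name, has taken for a name from the list of things; names that differ only in an ending like _2 or _b are one class to them, and where a whole thing is asked for, a point or a joint stands for the part that bears it (a point fixed in the world has none). Each returns a list of dicts, best first, with "score" (0 to 1); they miss things now and then, are a little off and sometimes report something else, mostly with a low value. They report only what shows in the picture. A call takes as long as a camera call.
- env.trace(camera, label): "pixels" (400x640 bool, what is visible of it) and "location" ([column, row] in pixels, amid what is visible of it).
The state is a dict: "t": time; "joints": joint angles; "joint_velocities": joint speeds; "effort": joint torques, N m; "position": TCP position; "tool_rot": TCP orientation; "wrist_force": force on the tool from outside, world axes, zero at the start; "torque": the same for the moment, N m; "gripper_width": opening from 0.0 (shut) to 1.0 (fully open); "grasp_force": force on a finger pad.
Only numpy, scipy, OpenCV 4.12 (cv2) and the standard library are available. Lean on these libraries where they do the work, as an engineer would, in place of code of your own. Each camera call takes 0.05 s, during which the arm holds its last target. There are 200 camera calls.

## Working session

There is one attempt and no reset: what is moved stays moved. The work goes in short steps, Python scripts to look and compute and a shell command to move; the robot and the scene stay as the last step left them, time stands still between calls to the robot, and variables do not carry over. Pictures are saved under pics/ and viewed, at most 10 in all, crops included, and the job is handed in when it is done.

```bash
mkdir -p pics
cat > h.py <<'E'
import numpy as np, cv2
from cell import env
from scipy.spatial.transform import Rotation as R
def ray(cam,px,m=None):
    m=m or env.camera_model(cam);K=np.array(m["K"]);T=np.array(m["camera_from_world"])
    d=m.get("distortion",m.get("dist"));
    u=cv2.undistortPoints(np.array([[px]],float),K,None if d is None else np.array(d))[0,0]
    v=np.array([u[0],-u[1],-1.]);Rm=T[:3,:3];return -Rm.T@T[:3,3],Rm.T@v
def atz(cam,px,z,m=None):
    o,d=ray(cam,px,m);return o+d*(z-o[2])/d[2]
def tri(rs):
    A=np.zeros((3,3));b=np.zeros(3);
    for o,d in rs:
        d=d/np.linalg.norm(d);P=np.eye(3)-np.outer(d,d);A+=P;b+=P@o
    x=np.linalg.solve(A,b);return x,[np.linalg.norm(np.cross(x-o,d/np.linalg.norm(d))) for o,d in rs]
def proj(cam,p,m=None):
    m=m or env.camera_model(cam);K=np.array(m["K"]);T=np.array(m["camera_from_world"])
    c=T[:3,:3]@np.array(p)+T[:3,3];c=K@np.array([c[0],-c[1],-c[2]]);return c[:2]/c[2]
def snap(cam,f=None):
    im=env.snapshot(cam)
    if f: cv2.imwrite("pics/"+f,im[:,:,::-1])
    return im
def totool(p,rot=None):
    s=env.observe();return 1000*R.from_rotvec(s["tool_rot"]).inv().apply(np.array(p)-s["position"])
E
python3 - <<'E'
from h import *
np.set_printoptions(precision=4,suppress=True)
s=env.observe();print(s)
for c in ["scene","side"]:
    im=snap(c,c+"0.png");m=env.camera_model(c);print(c,m)
    for l in ["incubator","hole","handle","pin","pin_grip","stand","stand_mouth","dish","bottle_a","vial_a"]:
        for r in env.trace(c,l)[:3]: print(l,round(float(r["score"]),2),np.round(r["location"],1),int(r["pixels"].sum()))
E
```

```text
{'t': 0.0, 'joints': array([ 1.1685,  0.2074,  1.543 ,  0.    ,  1.3935, -0.1505]), 'joint_velocities': array([ 0.0001, -0.0017, -0.    , -0.0013,  0.0032,  0.0008]), 'effort': array([ -0.0003, -38.3055, -29.1586,  -0.0004,   0.0109,   0.    ]), 'position': array([0.143 , 0.5562, 0.2301]), 'tool_rot': array([-0.3944, -3.1161,  0.0035]), 'wrist_force': array([-0.9584,  0.1233, -0.5952]), 'torque': array([-0.0479, -0.0014,  0.0472]), 'grasp_force': 0.0, 'gripper_width': 0.9957814624579674}
scene {'K': array([[422.4249,   0.    , 323.4092],
       [  0.    , 422.4249, 198.3722],
       [  0.    ,   0.    ,   1.    ]]), 'camera_from_world': array([[-0.5578,  0.83  ,  0.0052,  0.3195],
       [-0.442 , -0.3023,  0.8446,  0.1865],
       [ 0.7025,  0.4688,  0.5354, -1.5729],
       [ 0.    ,  0.    ,  0.    ,  1.    ]])}
incubator 0.71 [313.1 233.5] 11478
incubator 0.65 [358.3 198.1] 208
hole 0.8 [317.7 235.4] 11280
hole 0.61 [265.1 142.2] 145
handle 0.72 [360.4 198.8] 189
pin 0.41 [358.  195.9] 190
stand 0.59 [263.5 173.7] 667
stand_mouth 0.68 [266.5 171.4] 691
stand_mouth 0.37 [265.1 146
[... 366 characters left out ...]
   ,   1.    ]]), 'camera_from_world': array([[-0.6805, -0.7326, -0.014 ,  0.4666],
       [ 0.5341, -0.509 ,  0.675 , -0.3876],
       [-0.5017,  0.4519,  0.7377, -1.3152],
       [ 0.    ,  0.    ,  0.    ,  1.    ]])}
incubator 0.98 [313.  197.4] 6802
hole 0.69 [312.7 194.8] 6974
hole 0.63 [429.4 191.3] 590
handle 0.93 [327.  221.6] 969
pin 0.6 [429.8 172.4] 138
pin_grip 0.46 [432.1 173.4] 94
stand 0.96 [426.6 188.4] 672
stand 0.73 [224.2 308.7] 921
stand 0.63 [323.1 217. ] 1022
stand_mouth 0.87 [428.5 190.9] 588
dish 0.88 [226.8 307.2] 953
dish 0.36 [433. 172.] 111
bottle_a 0.9 [219.9 257.8] 1160
bottle_a 0.88 [407.6 141.4] 483
bottle_a 0.67 [298.8 283. ] 731
vial_a 0.37 [434.5 156.3] 38
```

```bash
cd pics; python3 -c "
import cv2,numpy as np
a=cv2.imread('scene0.png');b=cv2.imread('side0.png');cv2.imwrite('s0.png',cv2.resize(a,(800,500)));cv2.imwrite('d0.png',cv2.resize(b,(800,500)))"
```

```text
(no output)
```

View pics/s0.png

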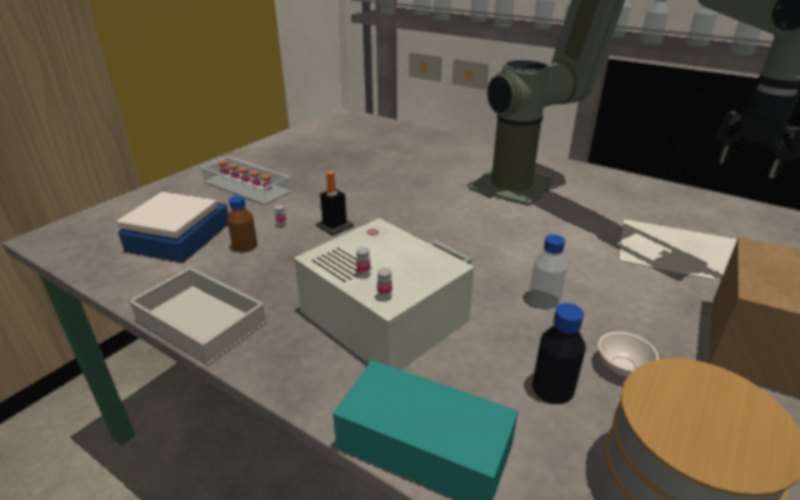

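View pics/d0.png

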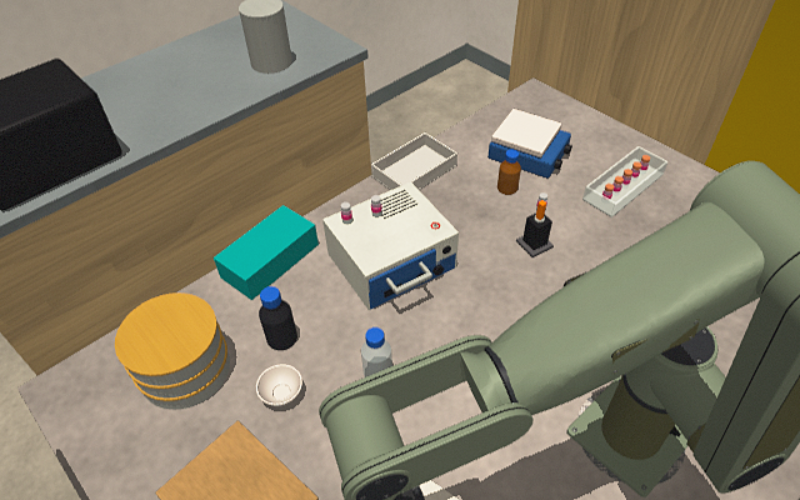

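Scene view: the pin stands at about (265,144) and the red ring is at (298,186). In the side view the pin is at (433,168), the ring at (348,181) and the handle at (327,221). Bottle_c and a vial stand behind the stand, and the other bottles are to the left of the incubator.

```bash
cat > m.py <<'E'
from h import *
np.set_printoptions(precision=4,suppress=True)
def blob(im,c,r,kind):
    x0,y0=int(c[0]-r),int(c[1]-r);w=im[y0:y0+2*r,x0:x0+2*r].astype(int);a,g,b=w[...,0],w[...,1],w[...,2]
    m=(a>1.25*g+8)&(a>1.25*b+8) if kind=="ring" else (a>1.6*g+10)&(g>1.15*b)
    n,l,st,ce=cv2.connectedComponentsWithStats(m.astype(np.uint8))
    if n<2: return None
    k=1+np.argmax(st[1:,4]);return ce[k]+[x0,y0],st[k]+np.array([x0,y0,0,0,0])
E
python3 - <<'E'
from m import *
I={c:cv2.imread(f"pics/{c}0.png")[:,:,::-1] for c in("scene","side")}
h={"scene":(298,186),"side":(348,181)};p={"scene":(265,144),"side":(433,168)}
for n,d,k in(("hole",h,"ring"),("pin",p,"pin")):
    b={c:blob(I[c],d[c],11,k) for c in d};print(n,b);print(tri([ray(c,b[c][0]) for c in d]))
hd={c:env.trace(c,"handle")[0] for c in h}
for c in hd:
    ys,xs=np.where(hd[c]["pixels"]);print(c,xs.min(),xs.max(),ys.min(),ys.max())
# corners of top by hand (800-wide picture coordinates /1.25)
S={"scene":[(380,221),(472,262),(389,317),(296,259)],"side":[(457,235),(369,277),(324,218),(405,183)]}
for i in range(4):
    print(tri([ray(c,np.array(S[c][i])/1.25) for c in S]), [atz(c,np.array(S[c][i])/1.25,.13)[:2] for c in S])
print("stand", [atz(c,env.trace(c,"stand")[0]["location"],.05) for c in S])
for l in ["bottle","vial","dish"]:
  for c in S:
    for r in env.trace(c,l+("_a" if l!="dish" else ""))[:4]:
      ys,xs=np.where(r["pixels"]);print(l,c,r["score"],atz(c,(xs.mean(),ys.max()-4),0)[:2])
E
```

```text
hole {'scene': (array([296.8571, 185.9286]), array([294, 184,   8,   4,  14])), 'side': (array([347.8182, 180.2273]), array([344, 178,   8,   6,  22]))}
(array([ 0.6289, -0.0444,  0.1294]), [np.float64(0.0008036594960880051), np.float64(0.0008036594960879344)])
pin {'scene': (array([264.2308, 144.5538]), array([262, 137,   5,  16,  65])), 'side': (array([432.4713, 167.3448]), array([429, 160,   8,  16,  87]))}
(array([ 0.4855, -0.2773,  0.1287]), [np.float64(0.00035543499412640095), np.float64(0.00035543499412640035)])
scene 345 376 192 210
side 294 348 200 235
(array([ 0.5715, -0.064 ,  0.1235]), [np.float64(0.0004833234823574146), np.float64(0.0004833234823575743)]) [array([ 0.5803, -0.0579]), array([ 0.5672, -0.0588])]
(array([0.6132, 0.1811, 0.132 ]), [np.float64(0.002428299700672358), np.float64(0.00242829970067247)]) [array([0.6091, 0.177 ]), array([0.6137, 0.1829])]
(array([0.8324, 0.1433, 0.1354]), [np.float64(0.0008804817240798253), np.float64(0.0008804817240798513)]) [array([0.8275, 0.1406]), array([0.8376, 0.1394])]
(array([ 0.7923, -0.0961,  0.1332]), [np.float64(0.0019717762744942973), np.float64(0.0019717762744942548)]) [array([ 0.7879, -0.1027]), array([ 0.7936, -0.0961])]
stand [array([ 0.5215, -0.2569,  0.05  ]), array([ 0.4801, -0.2581,  0.05  ])]
bottle scene 0.93 [0.7129 0.4071]
bottle scene 0.82 [ 0.6864 -0.4003]
bottle scene 0.68 [0.4761 0.2966]
bottle scene 0.15 [ 0.3289 -0.4231]
bottle side 0.9 [0.6924 0.4094]
bottle side 0.88 [ 0.6754 -0.3948]
bottle side 0.67 [0.483  0.2861]
bottle side 0.34 [0.5712 0.4898]
vial scene 0.79 [ 0.6479 -0.0008]
vial scene 0.6 [0.5842 0.4797]
vial scene 0.49 [ 0.6115 -0.0857]
vial scene 0.42 [ 0.5448 -0.4108]
vial side 0.37 [ 0.5908 -0.4445]
dish scene 0.85 [0.5842 0.4797]
dish scene 0.21 [0.4803 0.2978]
dish side 0.88 [0.571  0.4896]
dish side 0.36 [ 0.5398 -0.372 ]
```

Run:
```python
from m import *
s=env.observe();m=env.camera_model("wrist");T=np.array(m["camera_from_world"]);o=-T[:3,:3].T@T[:3,3]
Rt=R.from_rotvec(s["tool_rot"]);print(m["K"]);print("cam in tool",totool(o),Rt.inv().apply(-T[2,:3]),Rt.inv().apply(T[0,:3]),Rt.inv().apply(T[1,:3]))
print(Rt.as_matrix())
for p in [(.30,.20,.30),(.36,-.1,.3),(.46,-.24,.3)]: print(totool(p))
```

```text
[[295.2373   0.     320.4221]
 [  0.     295.2373 203.1652]
 [  0.       0.       1.    ]]
cam in tool [  65.3335    0.7066 -143.4943] [-0.2593 -0.0005  0.9658] [0.0016 1.     0.001 ] [ 0.9658 -0.0018  0.2593]
[[-0.9685  0.2492 -0.    ]
 [ 0.2492  0.9685  0.    ]
 [ 0.      0.     -1.    ]]
[-240.7116 -306.5796  -68.7234]
[-373.5662 -582.1692  -68.7333]
[-505.2944 -692.8385  -68.7394]
```

```bash
python3 -m crank '{"targets": [[0,0,0.15,-36,-46,-22,1],[0,0,0.3,-72,-92,-44,1],[0,0,0.48,-108,-138,-69,1],[0,0,0.65,-144,-184,-69,1],[0,0,0.8,-190,-225,-69,1]]}'
python3 - <<'E'
from m import *
print(env.observe()["joints"])
for p in [(.33,.1,.30),(.37,-.1,.3),(.46,-.24,.3)]: print(totool(p))
E
```

```text
t: 2.22
position: [0.2716, 0.2902, 0.3011]
tool_rot: [1.581, 2.713, 0.004]
wrist_force: [1.1, -0.5, -0.3]
gripper_width: 0.998
grasp_force: 0.0
[ 0.6    -0.2436  1.8406 -0.0001  1.542   0.0845]
[-194.3098  -42.9829    0.989 ]
[-388.0385 -106.7726    0.7876]
[-554.2122  -97.4824    0.7842]
```

```bash
python3 -m crank '{"targets": [[0,0,0.14,-60,-8,0,1],[0,0,0.28,-119,-20,0,1],[0,0,0.42,-178,-36,0,1],[0,0,0.56,-236,-56,0,1],[0,0,0.68,-294,-78,0,1]]}'
python3 - <<'E'
from m import *
print(env.observe()["joints"])
print(totool((.48,-.215,.3)))
E
```

```text
t: 2.85
position: [0.3495, -0.0043, 0.3008]
tool_rot: [2.396, 2.03, 0.002]
wrist_force: [0.7, 1.1, 0.4]
gripper_width: 1.003
grasp_force: 0.0
[-0.2618 -0.3644  1.9291  0.0003  1.5748 -0.0968]
[-186.4057  163.3584    1.081 ]
```

```bash
python3 -m crank '{"targets": [[0,0,0,-44,40,0,1],[0,0,0,-88,80,0,1],[0,0,0,-130,118,0,1],[0,0,0,-170,150,0,1],[0,0,0,-186,163,0,1]]}'
python3 -m crank '{"targets": [[0,0,0,0,0,0,1],[0,0,0,0,0,0,1]]}'
cat > w.py <<'E'
import sys
from m import *
im=snap("wrist",sys.argv[1]);m=env.camera_model("wrist");s=env.observe()
import pickle;pickle.dump((m,s),open("pics/"+sys.argv[1]+".pkl","wb"))
for l in sys.argv[2:]:
    for r in env.trace("wrist",l)[:3]: print(l,round(float(r["score"]),2),np.round(r["location"],1),int(r["pixels"].sum()))
E
python3 w.py w1.png pin stand incubator
python3 -c "
import sys;sys.path.insert(0,'.')
from m import *
print(proj('wrist',(.4855,-.2773,.153)),proj('wrist',(.629,-.044,.13)))"
```

```text
t: 3.48
position: [0.4812, -0.2147, 0.2998]
tool_rot: [-2.395, -2.033, 0.001]
wrist_force: [0.6, -0.1, -0.2]
gripper_width: 1.001
grasp_force: 0.0
t: 3.72
position: [0.48, -0.2113, 0.3002]
tool_rot: [-2.392, -2.035, -0.0]
wrist_force: [-0.3, -0.0, 0.4]
gripper_width: 1.001
grasp_force: 0.0
pin 0.56 [331.  237.6] 527
stand 0.85 [325.8 212.2] 2137
incubator 0.63 [488.1  26.3] 13917
[334.8034 250.3429] [451.2741 -14.2911]
```

View pics/w1.png

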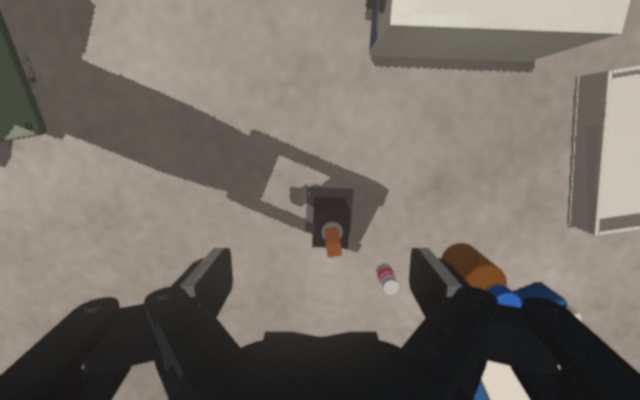

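The wrist view shows the flange at about (332,232), the handle top at (334,250), the stand at (332,215) and vial_c at (388,280).

```bash
python3 -m crank '{"targets": [[0,0,0,-30,5,15,1],[0,0,0,-50,10,30,1],[0,0,0,-50,10,40,1],[0,0,0,-50,10,40,1],[0,0,0,-50,10,40,1]]}'
python3 w.py w2.png pin stand
python3 - <<'E'
from m import *
import pickle
L=[]
for n,c in(("w1.png",(333,243)),("w2.png",None)):
    im=cv2.imread("pics/"+n)[:,:,::-1];m,s=pickle.load(open(f"pics/{n}.pkl","rb"))
    if c is None: c=proj("wrist",(.4855,-.2773,.13),m)
    b=blob(im,c,28,"pin");print(n,b,s["position"]);L.append((im,m,b))
print(tri([ray("wrist",b[0],m) for _,m,b in L]))
im,m,b=L[1];x,y=b[0].astype(int);cr=im[y-60:y+60,x-60:x+60,::-1]
cv2.imwrite("pics/c2.png",cv2.resize(cr,(600,600),interpolation=cv2.INTER_CUBIC))
for z in(.095,.153):print(z,proj("wrist",(.4855,-.2773,z),m)-[x-60,y-60])
E
```

```text
t: 4.55
position: [0.4825, -0.2624, 0.2606]
tool_rot: [2.392, 2.036, 0.001]
wrist_force: [-0.1, 0.1, 0.5]
gripper_width: 1.002
grasp_force: 0.0
pin 0.68 [324.4 206.4] 691
stand 0.68 [319.7 183.3] 2505
stand 0.66 [327.4 207.1] 701
stand 0.2 [488.6   3.1] 1245
w1.png None [ 0.48   -0.2111  0.3003]
w2.png None [ 0.4826 -0.2626  0.261 ]Traceback (most recent call last):
  File "<stdin>", line 8, in <module>
TypeError: 'NoneType' object is not subscriptable
```

Run:
```python
from m import *
import pickle
def blob2(im,c,r):
    x0,y0=int(c[0]-r),int(c[1]-r);w=np.ascontiguousarray(im[y0:y0+2*r,x0:x0+2*r]);hsv=cv2.cvtColor(w,cv2.COLOR_RGB2HSV)
    m=(hsv[...,1]>110)&(hsv[...,0]<18)&(hsv[...,2]>50)
    n,l,st,ce=cv2.connectedComponentsWithStats(m.astype(np.uint8));k=1+np.argmax(st[1:,4]);return ce[k]+[x0,y0],st[k]+np.array([x0,y0,0,0,0])
L=[]
for n,c in(("w1.png",(333,243)),("w2.png",(324,206))):
    im=cv2.imread("pics/"+n)[:,:,::-1];m,s=pickle.load(open(f"pics/{n}.pkl","rb"))
    print(im[int(c[1]),int(c[0])])
    b=blob2(im,c,28);print(n,b,proj("wrist",(.4855,-.2773,.127),m));L.append((im,m,b))
print(tri([ray("wrist",b[0],m) for _,m,b in L]))
im,m,b=L[1];x,y=b[0].astype(int);cr=im[y-60:y+60,x-60:x+60,::-1]
cv2.imwrite("pics/c2.png",cv2.resize(cr,(600,600),interpolation=cv2.INTER_CUBIC))
for z in(.095,.153):print(z,5*(proj("wrist",(.4855,-.2773,z),m)-[x-60,y-60]))
```

```text
[125  76  49]
w1.png (array([332.6434, 241.6925]), array([325, 227,  17,  30, 387])) [334.0356 241.1705]
[119  71  44]
w2.png (array([323.6302, 210.0815]), array([314, 194,  21,  32, 503])) [325.2882 208.5409]
(array([ 0.4835, -0.2807,  0.1198]), [np.float64(0.00012982300037747574), np.float64(0.00012982300037750835)])
0.095 [309.0389 251.5501]
0.153 [313.8072 333.2419]
```

View pics/c2.png

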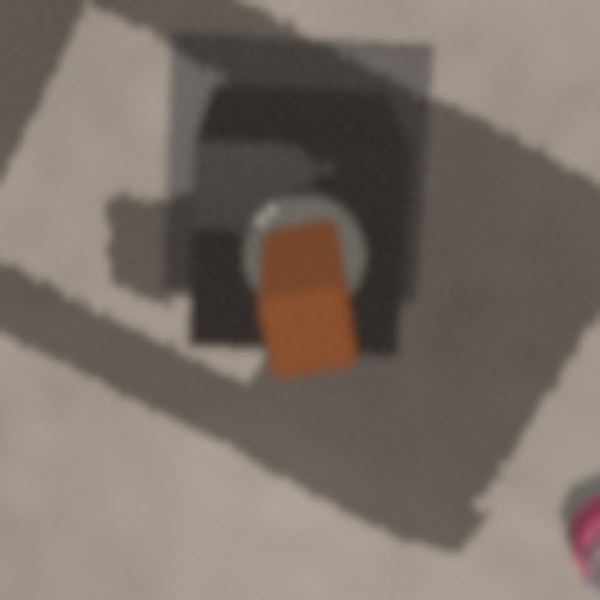

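The crop shows the flange centre at (306,253) and the handle top at (307,335), turned about 9° relative to the tool. That agrees with the triangulated pin position to about 1 mm.

```bash
python3 -c "
from m import *
print(totool((.4846,-.2774,.108)))"
```

```text
[-14.0469   4.0406 153.1029]
```

```bash
python3 -m crank '{"targets": [[0,0,-0.08,-8,2,40,0.7],[0,0,-0.16,-14,4,80,0.6],[0,0,-0.16,-14,4,115,0.6],[0,0,-0.16,-14,4,140,0.6],[0,0,-0.16,-14,4,153,0.6]]}' 40
python3 -m crank '{"targets": [[0,0,0,0,0,0,0.6],[0,0,0,0,0,0,0.6]]}'
python3 w.py w3.png pin
python3 -c "
import cv2
im=cv2.imread('pics/w3.png');cv2.imwrite('pics/c3.png',cv2.resize(im[120:360,180:480],(750,600)))"
```

```text
t: 5.32
position: [0.4835, -0.2769, 0.1061]
tool_rot: [-2.221, -2.219, 0.0]
wrist_force: [0.1, -0.1, 0.3]
gripper_width: 0.598
grasp_force: 0.0
t: 5.58
position: [0.485, -0.2782, 0.1088]
tool_rot: [2.22, 2.219, 0.0]
wrist_force: [0.2, -0.3, -0.7]
gripper_width: 0.602
grasp_force: 0.0
pin 0.58 [314.6 268.2] 3798
```

View pics/c3.png

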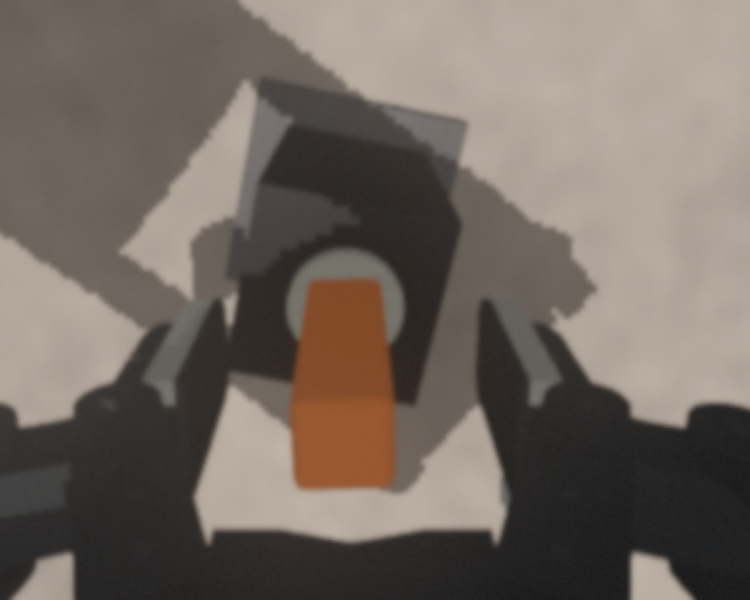

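Fingers now straddle the handle, aligned in yaw, with flange centre at about (318,241) and the top centre at (318,298).

Run:
```python
from m import *
import pickle
m,s=pickle.load(open("pics/w3.png.pkl","rb"))
print(s["position"],atz("wrist",(318,241),.099,m),atz("wrist",(317.6,298),.153,m))
```

```text
[ 0.485  -0.2783  0.1089] [ 0.4841 -0.2753  0.099 ] [ 0.4843 -0.2763  0.153 ]
```

```bash
python3 -m crank '{"targets": [[0,0,0,2,-0.7,0,0.4],[0,0,0,2,-0.7,0,0.15],[0,0,0,2,-0.7,0,0.05],[0,0,0,2,-0.7,0,0.05],[0,0,0,2,-0.7,0,0.05]]}' 50
python3 -m crank '{"targets": [[0,0,0,0,0,0,0.05],[0,0,0,0,0,0,0.05],[0,0,0,0,0,-3,0.05],[0,0,0,0,0,-6,0.05],[0,0,0,0,0,-6,0.05]]}' 50
```

```text
t: 6.3
position: [0.4835, -0.2756, 0.1078]
tool_rot: [2.222, 2.22, 0.0]
wrist_force: [-1.1, 1.6, 4.8]
gripper_width: 0.181
grasp_force: 49.0
t: 6.92
position: [0.4832, -0.2755, 0.1132]
tool_rot: [-2.223, -2.22, 0.0]
wrist_force: [-0.5, -0.4, -0.4]
gripper_width: 0.18
grasp_force: 48.7
```

```bash
python3 -m crank '{"targets": [[0,0,0,0,0,-30,0.05],[0,0,0,0,0,-60,0.05],[0,0,0,0,0,-95,0.05],[0,0,0,0,0,-125,0.05],[0,0,0,0,0,-145,0.05]]}'
python3 -m crank '{"targets": [[0,0,0,25,15,0,0.05],[0,0,0,70,44,0,0.05],[0,0,0,115,72,0,0.05],[0,0,0,160,100,0,0.05],[0,0,0,195,125,0,0.05]]}'
python3 -m crank '{"targets": [[0,0,0,10,8,0,0.05],[0,0,0,10,8,0,0.05],[0,0,0,10,8,0,0.05]]}'
cat > look.py <<'E'
import sys
from m import *
t=sys.argv[1]
for c in("scene","side","wrist"): snap(c,f"{c}{t}.png")
import pickle;pickle.dump((env.camera_model("wrist"),env.observe()),open(f"pics/wrist{t}.pkl","wb"))
a=[cv2.imread(f"pics/{c}{t}.png") for c in("scene","side","wrist")]
p=env.observe()["position"]; q=p+[0,0,-.05]
out=[]
for c,im in zip(("scene","side"),a):
    x,y=proj(c,q).astype(int);x=min(max(x,50),590);y=min(max(y,50),350);out.append(cv2.resize(im[y-50:y+50,x-50:x+50],(400,400),interpolation=cv2.INTER_CUBIC));print(c,"crop origin",x-50,y-50)
cv2.imwrite(f"pics/L{t}.png",np.hstack(out))
print(env.observe()["position"])
E
python3 look.py 4
```

```text
t: 7.55
position: [0.4836, -0.2758, 0.2599]
tool_rot: [2.221, 2.219, 0.0]
wrist_force: [0.5, -0.5, -0.1]
gripper_width: 0.179
grasp_force: 48.7
t: 8.18
position: [0.609, -0.0786, 0.2579]
tool_rot: [-2.221, -2.221, 0.0]
wrist_force: [-0.2, -0.3, -0.5]
gripper_width: 0.181
grasp_force: 48.8
t: 8.55
position: [0.6158, -0.0719, 0.2581]
tool_rot: [-2.224, -2.219, 0.002]
wrist_force: [0.1, -0.1, -1.1]
gripper_width: 0.178
grasp_force: 48.9
scene crop origin 240 103
side crop origin 308 109
[ 0.6159 -0.0719  0.2584]
```

View pics/L4.png

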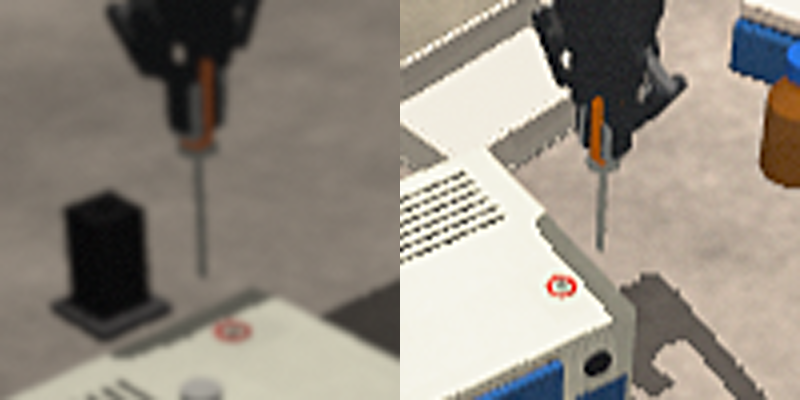

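View pics/wrist4.png

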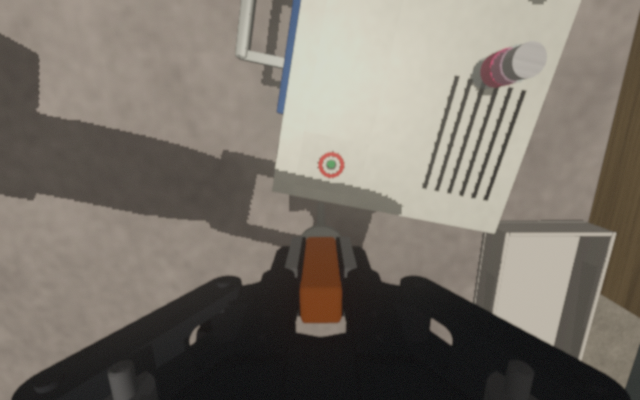

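Tip is in the scene view at (290.5,172) and in the side view at (358,171.5), up and to the right of the red ring. In the wrist view the ring is at (331,165).

```bash
cat > fit.py <<'E'
from m import *
import pickle
def ring(im,c,r=16):
    x0,y0=int(c[0]-r),int(c[1]-r);w=im[y0:y0+2*r,x0:x0+2*r].astype(float)
    e=np.clip(w[...,0]-(w[...,1]+w[...,2])/2-12,0,None);Y,X=np.mgrid[0:2*r,0:2*r]
    return np.array([x0+(e*X).sum()/e.sum(),y0+(e*Y).sum()/e.sum()])
E
python3 - <<'E'
from fit import *
I={c:cv2.imread(f"pics/{c}4.png")[:,:,::-1] for c in("scene","side","wrist")}
m,s=pickle.load(open("pics/wrist4.pkl","rb"));p=s["position"]
rp={"scene":(240+232/4,103+330/4),"side":(308+161/4,109+287/4),"wrist":(331,165)}
r={c:ring(I[c],rp[c],16 if c=="wrist" else 8) for c in rp};print(r)
rs={c:ray(c,r[c],m if c=="wrist" else None) for c in r}
print("hole sc+sd",tri([rs["scene"],rs["side"]]),"all",tri(list(rs.values())));print("wrist@.13",atz("wrist",r["wrist"],.13,m))
tip={"scene":(290.6,171.5),"side":(357.8,171)}
print("tip",tri([ray(c,tip[c]) for c in tip]),p)
print("tip pred",[proj(c,p+[0,0,-.103],m if c=="wrist" else None) for c in r])
print("flange pred",[proj(c,p+[0,0,-.013],m if c=="wrist" else None) for c in r])
E
```

```text
{'scene': array([297.346 , 185.4668]), 'side': array([347.9994, 179.8793]), 'wrist': array([330.7402, 164.4841])}
hole sc+sd (array([ 0.6281, -0.0439,  0.1311]), [np.float64(0.00017707713590943267), np.float64(0.00017707713590953716)]) all (array([ 0.6271, -0.0431,  0.1313]), [np.float64(0.001343246548969733), np.float64(0.0005937684573149724), np.float64(0.0017401631187743498)])
wrist@.13 [ 0.6258 -0.0422  0.13  ]
tip (array([ 0.6164, -0.0736,  0.1574]), [np.float64(5.796582253420084e-05), np.float64(5.796582253419249e-05)]) [ 0.6159 -0.0719  0.2584]
tip pred [array([291.2763, 172.3158]), array([357.492, 171.798]), array([319.9864, 202.8038])]
flange pred [array([289.9797, 140.3118]), array([358.5034, 149.8338]), array([319.6202, 243.7805])]
```

```bash
python3 -m crank '{"targets": [[0,0,0,10,4,4,0.05],[0,0,0,20,8,9,0.05],[0,0,0,28.6,11.6,16,0.05],[0,0,0,28.6,11.6,16,0.05],[0,0,0,28.6,11.6,16,0.05]]}'
python3 -m crank '{"targets": [[0,0,0,0,0,0,0.05],[0,0,0,0,0,0,0.05]]}'
python3 look.py 5
python3 - <<'E'
from fit import *
m,s=pickle.load(open("pics/wrist5.pkl","rb"));p=s["position"];t=p+[0,0,-.103]
o=[]
for c in("scene","side","wrist"):
    im=cv2.imread(f"pics/{c}5.png");q=proj(c,t,m if c=="wrist" else None);x,y=q.astype(int)
    o.append(cv2.resize(im[y-20:y+14,x-17:x+17],(260,260),interpolation=cv2.INTER_CUBIC));print(c,(x-17,y-20),q,proj(c,(.6275,-.0433,.13),m if c=="wrist" else None))
cv2.imwrite("pics/T5.png",np.hstack(o))
E
```

```text
t: 9.32
position: [0.6281, -0.0419, 0.2421]
tool_rot: [-2.222, -2.221, 0.001]
wrist_force: [0.6, -0.0, -1.4]
gripper_width: 0.182
grasp_force: 48.9
t: 9.57
position: [0.6282, -0.0423, 0.2426]
tool_rot: [2.223, 2.22, 0.0]
wrist_force: [0.4, -0.5, -1.6]
gripper_width: 0.181
grasp_force: 48.9
scene crop origin 247 114
side crop origin 298 115
[ 0.6281 -0.0422  0.2425]
scene (np.int64(280), np.int64(162)) [297.8183 182.8766] [297.7318 185.8533]
side (np.int64(330), np.int64(158)) [347.687  178.1696] [348.013  180.2699]
wrist (np.int64(302), np.int64(182)) [319.9473 202.8447] [319.2886 201.2388]
```

View pics/T5.png

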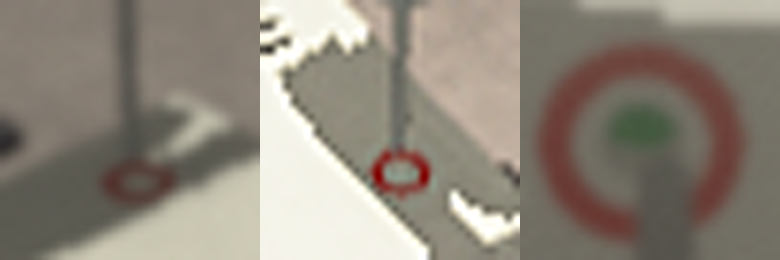

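The crops show the tip slightly beyond the ring in +x in the wrist view (about 2.8 mm right of the ring centre). In the scene view it sits left of the ring, and in the side view it is nearly centred.

Run:
```python
from fit import *
m,s=pickle.load(open("pics/wrist5.pkl","rb"));p=s["position"]
M=lambda c:m if c=="wrist" else None
I={c:cv2.imread(f"pics/{c}5.png")[:,:,::-1] for c in("scene","side","wrist")}
hole={"scene":(280+140/7.65,162+182/7.65),"side":(330+141/7.65,158+174/7.65),"wrist":(302+122/7.65,182+142/7.65)}
tip={"scene":(280+131/7.65,162+162/7.65),"side":(330+138/7.65,158+152/7.65),"wrist":(302+145/7.65,182+158/7.65)}
from scipy.optimize import least_squares
def solve(z):
    # hole fixed h at z .13; d = tip-hole ; per-camera pixel bias free via difference
    h=np.array([.6275,-.0433,.13])
    f=lambda d:np.concatenate([((proj(c,h+d,M(c))-proj(c,h,M(c)))-(np.array(tip[c])-hole[c])) for c in z])
    r=least_squares(f,[0,0,.01]);return r.x*1000,r.fun
for z in(["scene","side","wrist"],["scene","side"],["wrist"]): print(z,*solve(z))
```

```text
['scene', 'side', 'wrist'] [2.7406 0.3443 9.2842] [ 0.5387 -0.0305 -0.2573  0.3486  0.1139  0.2526]
['scene', 'side'] [ 3.2643 -1.1282  9.0966] [-0.0457 -0.0462 -0.0365  0.0695]
['wrist'] [2.6384 0.7094 9.7962] [ 0. -0.]
```

```bash
python3 -m crank '{"targets": [[0,0,0,-0.2,-2.7,2,0.05],[0,0,0,-0.2,-2.7,4,0.05],[0,0,0,-0.2,-2.7,6,0.05],[0,0,0,-0.2,-2.7,6,0.05]]}'
python3 look.py 6
python3 - <<'E'
from fit import *
m,s=pickle.load(open("pics/wrist6.pkl","rb"));t=np.array([.6255,-.0425,.133])
o=[]
for c in("scene","side","wrist"):
    im=cv2.imread(f"pics/{c}6.png");q=proj(c,t,m if c=="wrist" else None);x,y=q.astype(int)
    o.append(cv2.resize(im[y-17:y+17,x-17:x+17],(260,260),interpolation=cv2.INTER_CUBIC));print(c,(x-17,y-17))
cv2.imwrite("pics/T6.png",np.hstack(o))
E
```

```text
t: 10.22
position: [0.6252, -0.0422, 0.2359]
tool_rot: [-2.222, -2.22, 0.001]
wrist_force: [-0.5, 0.1, -0.5]
gripper_width: 0.176
grasp_force: 48.9
scene crop origin 247 116
side crop origin 298 117
[ 0.6255 -0.0422  0.2363]
scene (np.int64(281), np.int64(167))
side (np.int64(331), np.int64(163))
wrist (np.int64(303), np.int64(186))
```

View pics/T6.png

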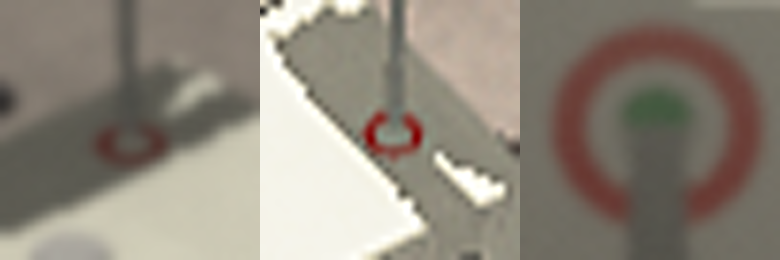

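In the wrist crop the rod is centred sideways on the ring but lies about 0.7 mm short in tool x. I'll correct that and probe down gently.

```bash
python3 -m crank '{"targets": [[0,0,0,0.7,-0.2,1,0.05],[0,0,0,0.7,-0.2,2,0.05],[0,0,0,0.7,-0.2,3,0.05],[0,0,0,0.7,-0.2,4,0.05],[0,0,0,0.7,-0.2,4.5,0.05]]}'
python3 -m crank '{"targets": [[0,0,0,0,0,0.5,0.05],[0,0,0,0,0,1,0.05]]}'
```

```text
t: 11.0
position: [0.6252, -0.0415, 0.2317]
tool_rot: [-2.223, -2.22, 0.0]
wrist_force: [0.6, 0.4, -0.4]
gripper_width: 0.182
grasp_force: 48.9
t: 11.25
position: [0.6252, -0.0416, 0.2308]
tool_rot: [2.223, 2.22, 0.0]
wrist_force: [0.1, -0.7, -1.1]
gripper_width: 0.184
grasp_force: 48.9
```

```bash
python3 -m crank '{"targets": [[0,0,0,0,0,0.7,0.05],[0,0,0,0,0,1.4,0.05],[0,0,0,0,0,2,0.05]]}'
python3 -m crank '{"targets": [[0,0,0,0,0,0.7,0.05],[0,0,0,0,0,1.4,0.05],[0,0,0,0,0,2,0.05]]}'
```

```text
t: 11.62
position: [0.6252, -0.0415, 0.2287]
tool_rot: [-2.223, -2.22, 0.0]
wrist_force: [0.7, 0.4, -1.2]
gripper_width: 0.18
grasp_force: 48.9
t: 12.0
position: [0.6252, -0.0415, 0.2267]
tool_rot: [-2.223, -2.22, -0.0]
wrist_force: [0.4, 0.4, -1.0]
gripper_width: 0.18
grasp_force: 48.9
```

Tip is now about 6 mm inside the hole with no contact force.

```bash
python3 -m crank '{"targets": [[0,0,0,0,0,1.5,0.05],[0,0,0,0,0,3,0.05],[0,0,0,0,0,4.5,0.05],[0,0,0,0,0,6,0.05]]}'
python3 -m crank '{"targets": [[0,0,0,0,0,1.5,0.05],[0,0,0,0,0,3,0.05],[0,0,0,0,0,4.5,0.05],[0,0,0,0,0,6,0.05]]}'
```

```text
t: 12.5
position: [0.6252, -0.0415, 0.2206]
tool_rot: [-2.223, -2.22, 0.0]
wrist_force: [-0.3, -0.3, -1.0]
gripper_width: 0.178
grasp_force: 48.9
t: 13.0
position: [0.6252, -0.0415, 0.2147]
tool_rot: [2.223, 2.22, 0.0]
wrist_force: [-0.6, -0.5, -0.5]
gripper_width: 0.182
grasp_force: 48.9
```

```bash
python3 -m crank '{"targets": [[0,0,0,0,0,1,0.05],[0,0,0,0,0,2,0.05],[0,0,0,0,0,3,0.05],[0,0,0,0,0,4,0.05]]}'
```

```text
t: 13.5
position: [0.6252, -0.0415, 0.2108]
tool_rot: [2.223, 2.22, 0.0]
wrist_force: [0.5, 0.2, -0.7]
gripper_width: 0.182
grasp_force: 48.9
```

```bash
python3 -m crank '{"targets": [[0,0,0,0,0,1,0.05],[0,0,0,0,0,2,0.05],[0,0,0,0,0,3,0.05]]}'
```

```text
t: 13.88
position: [0.6252, -0.0415, 0.2077]
tool_rot: [2.222, 2.22, -0.0]
wrist_force: [-0.5, -0.2, -0.9]
gripper_width: 0.182
grasp_force: 48.9
```

```bash
python3 -m crank '{"targets": [[0,0,0,0,0,1,0.05],[0,0,0,0,0,2,0.05],[0,0,0,0,0,3,0.05]]}'
```

```text
t: 14.25
position: [0.6252, -0.0415, 0.2047]
tool_rot: [-2.223, -2.22, 0.0]
wrist_force: [-0.0, -0.0, -0.5]
gripper_width: 0.179
grasp_force: 48.9
```

```bash
python3 -m crank '{"targets": [[0,0,0,0,0,1,0.05],[0,0,0,0,0,2,0.05],[0,0,0,0,0,3,0.05]]}'
```

```text
t: 14.62
position: [0.6252, -0.0415, 0.2017]
tool_rot: [2.223, 2.22, -0.0]
wrist_force: [-0.2, -0.2, -0.4]
gripper_width: 0.178
grasp_force: 48.9
```

```bash
python3 -m crank '{"targets": [[0,0,0,0,0,1,0.05],[0,0,0,0,0,2,0.05],[0,0,0,0,0,3,0.05]]}'
```

```text
t: 15.0
position: [0.6252, -0.0415, 0.1987]
tool_rot: [2.223, 2.22, -0.0]
wrist_force: [0.5, 0.1, -1.6]
gripper_width: 0.174
grasp_force: 48.9
```

```bash
python3 -m crank '{"targets": [[0,0,0,0,0,1,0.05],[0,0,0,0,0,2,0.05],[0,0,0,0,0,3,0.05]]}'
```

```text
t: 15.38
position: [0.6252, -0.0415, 0.1957]
tool_rot: [-2.223, -2.22, -0.0]
wrist_force: [-0.0, -0.2, -0.0]
gripper_width: 0.182
grasp_force: 48.9
```

```bash
python3 -m crank '{"targets": [[0,0,0,0,0,1,0.05],[0,0,0,0,0,2,0.05],[0,0,0,0,0,3,0.05]]}'
```

```text
t: 15.75
position: [0.6252, -0.0415, 0.1927]
tool_rot: [2.223, 2.22, 0.0]
wrist_force: [0.3, -0.0, -0.4]
gripper_width: 0.181
grasp_force: 48.9
```

```bash
python3 -m crank '{"targets": [[0,0,0,0,0,1,0.05],[0,0,0,0,0,2,0.05]]}'
```

```text
t: 16.0
position: [0.6252, -0.0415, 0.1907]
tool_rot: [2.223, 2.22, -0.0]
wrist_force: [1.1, -0.5, -1.0]
gripper_width: 0.177
grasp_force: 48.9
```

```bash
python3 -m crank '{"targets": [[0,0,0,0,0,1,0.05],[0,0,0,0,0,2,0.05],[0,0,0,0,0,3,0.05]]}'
```

```text
t: 16.38
position: [0.6253, -0.0415, 0.1882]
tool_rot: [2.222, 2.22, 0.0]
wrist_force: [-0.3, 0.1, 2.6]
gripper_width: 0.181
grasp_force: 49.2
```

```bash
python3 -m crank '{"targets": [[0,0,0,0,0,1,0.05],[0,0,0,0,0,2,0.05]]}'
```

```text
t: 16.62
position: [0.6255, -0.0416, 0.1874]
tool_rot: [2.222, 2.22, 0.001]
wrist_force: [-2.8, 1.0, 8.4]
gripper_width: 0.179
grasp_force: 49.9
```

```bash
python3 -m crank '{"targets": [[0,0,0,0,0,0,0.05],[0,0,0,0,0,0,0.05]]}'
python3 - <<'E'
from h import *
s=env.observe();print(s["torque"],s["wrist_force"])
snap("side","side7.png")
for r in env.trace("side","handle")[:1]: print(r["score"],r["location"])
E
```

```text
t: 16.88
position: [0.6255, -0.0416, 0.1876]
tool_rot: [2.222, 2.22, 0.001]
wrist_force: [-2.0, 0.5, 7.1]
gripper_width: 0.186
grasp_force: 49.8
[0.05730083 0.66577681 0.02938244] [-2.02052089  0.48846265  7.0586645 ]
0.86 [323.3, 223.2]
```

Run:
```python
from h import *
a=cv2.imread("pics/side6.png");b=cv2.imread("pics/side7.png")
cv2.imwrite("pics/V7.png",np.hstack([cv2.resize(i[130:250,270:390],(400,400),interpolation=cv2.INTER_CUBIC) for i in(a,b)]))
```

```text
(no output)
```

View pics/V7.png

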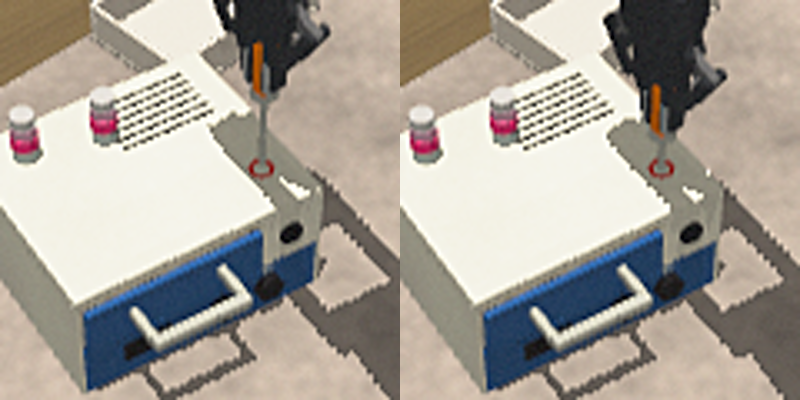

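The drawer is still shut and the pin is upright in the ring. There is about 2.5 N of side load, so I'll relieve it before pressing on.

```bash
python3 -m crank '{"targets": [[0,0,0,0,0,-1.5,0.05],[0,0,0,0.1,-0.4,-1.5,0.05],[0,0,0,0.1,-0.4,-1.5,0.05]]}'; python3 -m crank '{"targets": [[0,0,0,0,0,1,0.05],[0,0,0,0,0,1.5,0.05],[0,0,0,0,0,1.5,0.05]]}'
```

```text
t: 17.35
position: [0.6252, -0.0415, 0.1879]
tool_rot: [2.222, 2.22, 0.001]
wrist_force: [-0.0, -0.2, 4.8]
gripper_width: 0.175
grasp_force: 49.4
t: 17.73
position: [0.6253, -0.0416, 0.1872]
tool_rot: [2.222, 2.219, 0.001]
wrist_force: [-2.6, 0.6, 8.4]
gripper_width: 0.182
grasp_force: 49.9
```

```bash
python3 -m crank '{"targets": [[0,0,0,0,0,-2.5,0.05],[0,0,0,0,0,-5,0.05],[0,0,0,0,0,-5,0.05]]}' | sed -n 2,4p
python3 -m crank '{"targets": [[0,0,0,0,0.5,0,0.05],[0,0,0,0,1,0,0.05],[0,0,0,0,1,0,0.05]]}'| sed -n 2,4p
python3 -m crank '{"targets": [[0,0,0,0,0.5,0,0.05],[0,0,0,0,1,0,0.05],[0,0,0,0,1,0,0.05]]}'| sed -n 2,4p
python3 -m crank '{"targets": [[0,0,0,0,-1.5,0,0.05],[0,0,0,0,-3,0,0.05],[0,0,0,0,-3,0,0.05]]}'| sed -n 2,4p
python3 -m crank '{"targets": [[0,0,0,0,-0.5,0,0.05],[0,0,0,0,-1,0,0.05],[0,0,0,0,-1,0,0.05]]}'| sed -n 2,4p
```

```text
position: [0.6244, -0.0414, 0.1899]
tool_rot: [-2.222, -2.22, 0.001]
wrist_force: [-0.1, -0.8, -1.0]
position: [0.6258, -0.0414, 0.1906]
tool_rot: [-2.222, -2.22, 0.0]
wrist_force: [-0.3, -0.2, -0.8]
position: [0.6268, -0.0414, 0.1908]
tool_rot: [2.223, 2.22, 0.0]
wrist_force: [0.4, -1.6, -1.2]
position: [0.6238, -0.0414, 0.1908]
tool_rot: [2.222, 2.22, 0.0]
wrist_force: [0.7, 0.2, -1.3]
position: [0.6234, -0.0415, 0.1909]
tool_rot: [2.222, 2.219, 0.002]
wrist_force: [3.3, 0.3, -2.9]
```

```bash
python3 -m crank '{"targets": [[0,0,0,0,1.5,0,0.05],[0,0,0,0,2.5,0,0.05],[0,0,0,0.7,2.5,0,0.05],[0,0,0,1.3,2.5,0,0.05],[0,0,0,1.3,2.5,0,0.05]]}' | sed -n 2,4p
python3 -m crank '{"targets": [[0,0,0,0.4,0,0,0.05],[0,0,0,0.8,0,0,0.05],[0,0,0,0.8,0,0,0.05]]}'| sed -n 2,4p
python3 -m crank '{"targets": [[0,0,0,-1.5,0,0,0.05],[0,0,0,-3.2,0,0,0.05],[0,0,0,-3.2,0,0,0.05]]}'| sed -n 2,4p
python3 -m crank '{"targets": [[0,0,0,-0.4,0,0,0.05],[0,0,0,-0.8,0,0,0.05],[0,0,0,-0.8,0,0,0.05]]}'| sed -n 2,4p
```

```text
position: [0.6251, -0.04, 0.1908]
tool_rot: [-2.222, -2.22, 0.0]
wrist_force: [-0.6, -0.1, -0.5]
position: [0.6252, -0.0397, 0.1908]
tool_rot: [2.222, 2.22, -0.001]
wrist_force: [-0.7, -0.8, -0.0]
position: [0.6253, -0.0425, 0.1908]
tool_rot: [-2.223, -2.22, -0.0]
wrist_force: [0.3, -0.1, 0.2]
position: [0.6253, -0.0431, 0.1908]
tool_rot: [-2.222, -2.22, -0.0]
wrist_force: [0.5, 1.5, -0.9]
```

Lateral probing puts the hole centre at about (0.6253, -0.0413), so the pin was already well centred. I'll re-centre and press down in fine steps.

```bash
python3 -m crank '{"targets": [[0,0,0,0.9,0,0,0.05],[0,0,0,1.8,0,0,0.05],[0,0,0,1.8,0,1,0.05],[0,0,0,1.8,0,2,0.05],[0,0,0,1.8,0,2,0.05]]}' | sed -n 2,4p
python3 -m crank '{"targets": [[0,0,0,0,0,0.5,0.05],[0,0,0,0,0,0.5,0.05]]}'| sed -n 2,4p
python3 -m crank '{"targets": [[0,0,0,0,0,0.5,0.05],[0,0,0,0,0,0.5,0.05]]}'| sed -n 2,4p
python3 -m crank '{"targets": [[0,0,0,0,0,0.5,0.05],[0,0,0,0,0,0.5,0.05]]}'| sed -n 2,4p
python3 -m crank '{"targets": [[0,0,0,0,0,0.5,0.05],[0,0,0,0,0,0.5,0.05]]}'| sed -n 2,4p
python3 -m crank '{"targets": [[0,0,0,0,0,0.5,0.05],[0,0,0,0,0,0.5,0.05]]}'| sed -n 2,4p
```

```text
position: [0.6253, -0.0416, 0.1887]
tool_rot: [-2.223, -2.22, 0.0]
wrist_force: [0.9, 0.5, -1.0]
position: [0.6253, -0.0416, 0.1885]
tool_rot: [2.223, 2.22, 0.0]
wrist_force: [-0.2, 0.2, 1.0]
position: [0.6254, -0.0416, 0.1882]
tool_rot: [2.222, 2.22, 0.0]
wrist_force: [-1.4, -0.1, 1.8]
position: [0.6255, -0.0416, 0.1878]
tool_rot: [2.222, 2.22, 0.0]
wrist_force: [-0.6, 1.1, 4.1]
position: [0.6255, -0.0416, 0.1876]
tool_rot: [2.222, 2.22, 0.0]
wrist_force: [-2.5, 0.7, 5.7]
position: [0.6256, -0.0416, 0.1875]
tool_rot: [2.222, 2.22, 0.001]
wrist_force: [-2.6, 0.7, 7.0]
```

```bash
python3 -m crank '{"targets": [[0,0,0,0,0,0.5,0.05],[0,0,0,0,0,0.5,0.05]]}'| sed -n 2,4p
python3 -m crank '{"targets": [[0,0,0,0,0,0.5,0.05],[0,0,0,0,0,0.5,0.05]]}'| sed -n 2,4p
python3 - <<'E'
from m import *
for i in range(3): 
    snap("side","tmp.png");print(env.observe()["wrist_force"])
a=cv2.imread("pics/side6.png").astype(int);b=cv2.imread("pics/tmp.png").astype(int)
d=np.abs(a-b).sum(2)[195:245,290:365];print("handle-area diff",(d>60).sum())
print(env.trace("side","handle")[0]["location"])
E
```

```text
position: [0.6256, -0.0416, 0.1873]
tool_rot: [2.222, 2.22, 0.001]
wrist_force: [-2.0, -0.4, 7.5]
position: [0.6256, -0.0416, 0.1868]
tool_rot: [2.222, 2.22, 0.001]
wrist_force: [-1.7, 0.7, 7.8]
[-2.5258  0.415   8.7561]
[-2.2488 -0.0047  8.6297]
[-2.4688  1.1361  7.5497]
handle-area diff 44
[324.2, 221.1]
```

```bash
python3 -m crank '{"targets": [[0,0,0,0,-0.3,0.5,0.05],[0,0,0,0,-0.3,0.5,0.05]]}'| sed -n 2,4p
python3 -m crank '{"targets": [[0,0,0,0,-0.2,0.5,0.05],[0,0,0,0,-0.2,0.5,0.05]]}'| sed -n 2,4p
python3 -m crank '{"targets": [[0,0,0,0,0,0.5,0.05],[0,0,0,0,0,0.5,0.05]]}'| sed -n 2,4p
```

```text
position: [0.6255, -0.0416, 0.1865]
tool_rot: [2.221, 2.219, 0.001]
wrist_force: [-3.2, -0.0, 8.0]
position: [0.6255, -0.0416, 0.1861]
tool_rot: [2.221, 2.219, 0.002]
wrist_force: [-1.9, 0.2, 8.2]
position: [0.6255, -0.0416, 0.1856]
tool_rot: [2.221, 2.219, 0.002]
wrist_force: [-2.8, -0.1, 8.5]
```

The spring is now yielding at about 0.6 N/mm, so I'll carry on.

```bash
python3 -m crank '{"targets": [[0,0,0,0,-0.3,0.5,0.05],[0,0,0,0,-0.3,1,0.05]]}'| sed -n 2,4p
python3 -m crank '{"targets": [[0,0,0,0,0,0.5,0.05],[0,0,0,0,0,1,0.05]]}'| sed -n 2,4p
python3 - <<'E'
from m import *
snap("side","tmp2.png")
a=cv2.imread("pics/side6.png").astype(int);b=cv2.imread("pics/tmp2.png").astype(int)
d=np.abs(a-b).sum(2)[195:245,290:365];print("handle-area diff",(d>60).sum())
E
```

```text
position: [0.6254, -0.0416, 0.1848]
tool_rot: [2.221, 2.219, 0.002]
wrist_force: [-1.7, 0.1, 8.7]
position: [0.6254, -0.0416, 0.1838]
tool_rot: [2.221, 2.219, 0.002]
wrist_force: [-1.8, 0.8, 8.2]
handle-area diff 42
```

```bash
cat > chk.py <<'E'
from m import *
snap("side","tmp2.png")
a=cv2.imread("pics/side6.png").astype(int);b=cv2.imread("pics/tmp2.png").astype(int)
d=np.abs(a-b).sum(2)[195:245,290:365];print("handle-area diff",(d>60).sum())
E
python3 -m crank '{"targets": [[0,0,0,0,0,0.3,0.05],[0,0,0,0,0,0.6,0.05]]}'| sed -n 2,4p
python3 chk.py
python3 -m crank '{"targets": [[0,0,0,0,0,0.3,0.05],[0,0,0,0,0,0.6,0.05]]}'| sed -n 2,4p
python3 chk.py
```

```text
position: [0.6254, -0.0416, 0.1831]
tool_rot: [2.221, 2.219, 0.002]
wrist_force: [-2.5, 0.1, 8.5]
handle-area diff 59
position: [0.6253, -0.0417, 0.1817]
tool_rot: [2.221, 2.219, 0.002]
wrist_force: [-1.5, -0.4, 4.7]
handle-area diff 1307
```

Latch released: the side force dropped and the handle moved in the image. Withdrawing the pin straight up.

```bash
python3 -m crank '{"targets": [[0,0,0,0,0.4,-3,0.05],[0,0,0,0,0.8,-8,0.05],[0,0,0,0,0.8,-20,0.05],[0,0,0,0,0.8,-35,0.05],[0,0,0,0,0.8,-50,0.05]]}'| sed -n 2,4p
python3 -m crank '{"targets": [[0,0,0,0,0,-20,0.05],[0,0,0,0,0,-35,0.05],[0,0,0,0,0,-35,0.05],[0,0,0,0,0,-35,0.05]]}'
python3 look.py 8
python3 - <<'E'
from m import *
print(env.observe()["joints"])
s=env.observe();p=s["position"]
print(totool((.4837,-.2757,p[2])))
for c in("scene","side"):
    im=cv2.imread(f"pics/{c}8.png");q=proj(c,p+[0,0,-.103]);print(c,q,proj(c,(.5506,.098,.095)))
    x,y=q.astype(int)
    g=cv2.cvtColor(im,cv2.COLOR_BGR2GRAY)[y-14:y+8,x-7:x+8];print((x-7,y-14));print(g)
E
```

```text
position: [0.6254, -0.0416, 0.2317]
tool_rot: [2.222, 2.22, 0.0]
wrist_force: [0.9, -0.3, -0.2]
t: 26.95
position: [0.625, -0.0414, 0.2651]
tool_rot: [-2.222, -2.22, 0.001]
wrist_force: [-0.3, -0.4, -1.3]
gripper_width: 0.177
grasp_force: 49.2
scene crop origin 248 106
side crop origin 298 111
[ 0.6247 -0.0414  0.2643]
[-0.2043  0.2931  1.3663  0.      1.4844 -0.2033]
[-234.4445 -140.7431    0.2022]
scene [298.669  174.9217] [359.9307 200.7769]
(np.int64(291), np.int64(160))
[[127 127 128 127 118 100  87  98 117 124 124 125 124 125 125]
 [127 125 125 125 117 100  86  96 116 124 124 125 125 126 125]
 [126 125 125 124 116 100  86  95 116 124 124 124 126 124 125]
 [126 125 125 122 115  99  85  94 115 123 125 125 125 125 124]
 [125 125 125 124 116  98  84  93 114 124 124 125 126 125 123]
 [125 127 126 125 116  97  84  95 116 126 127 127 127 126 123]
 [128 128 128 127 116  99  84  96 119 127 128 128 127 126 124]
 [130 131 130 128 121 104  88  95 117 127 128 128 127 127 127]
 [131 132 131 129 124 107  89  93 113 125 127 126 126 126 127]
 [131 132 132 130 125 107  87  89 109 123 126 126 127
[... 1529 characters left out ...]
4 175]
 [138 137 135 138 139 141 123 107 112 136 143 163 179 179 179]
 [138 141 138 138 138 140 113 105 113 141 136 143 166 182 182]
 [140 140 141 138 138 141 111 104 111 140 139 137 145 165 183]
 [140 142 140 136 139 138 126 117 129 138 138 143 140 146 163]
 [137 139 139 138 136 139 136 132 139 140 138 138 141 139 145]
 [138 135 138 138 135 139 136 140 138 137 135 140 139 139 138]
 [137 137 136 138 140 144 139 140 140 137 136 137 139 139 142]
 [128 136 139 138 144 112 114 115 126 128 140 137 134 137 140]
 [117 130 138 141 115  63  89  92  89  80 116 139 136 132 134]
 [240 119 133 125  64 102 130 137 124  75  67 127 136 135 135]
 [250 237 119  92  44 138 137 144 135 128  40 118 138 135 132]]
```

```bash
python3 -m crank '{"targets": [[0,0,0,-40,-24,0,0.05],[0,0,0,-88,-53,0,0.05],[0,0,0,-140,-84,0,0.05],[0,0,0,-190,-114,0,0.05],[0,0,0,-234,-140.5,0,0.05]]}'| sed -n 2,4p
python3 -m crank '{"targets": [[0,0,0,0,0,0,0.05],[0,0,0,0,0,0,0.05],[0,0,0,0,0,0,0.05]]}'
python3 - <<'E'
from m import *
s=env.observe();p=s["position"];print(totool((.4837,-.2757,.110)))
for c in("scene","side"):
    im=snap(c,f"{c}9.png");q=proj(c,p+[0,0,-.103]);print(c,q,proj(c,(.4837,-.2757,.095)))
    x,y=q.astype(int);print((x-7,y-8));print(cv2.cvtColor(im,cv2.COLOR_RGB2GRAY)[y-8:y+6,x-7:x+8])
E
```

```text
position: [0.483, -0.2768, 0.265]
tool_rot: [-2.223, -2.219, 0.0]
wrist_force: [-0.3, 0.0, -0.3]
t: 28.1
position: [0.4851, -0.2742, 0.2653]
tool_rot: [-2.22, -2.222, -0.0]
wrist_force: [0.0, -0.5, -1.0]
gripper_width: 0.183
grasp_force: 49.2
[ -1.5972  -1.3682 155.3138]
scene [264.4243 134.6568] [265.8601 154.4569]
(np.int64(257), np.int64(126))
[[113 112 113 111 104  92  87  98 110 115 115 114 116 116 117]
 [110 111 111 111 105  93  87  97 111 117 118 117 118 117 117]
 [109 110 110 111 107  94  87  96 110 117 118 118 117 116 117]
 [110 110 111 112 106  95  87  96 110 116 117 117 117 117 118]
 [111 112 112 112 108  96  86  95 109 115 116 116 115 117 119]
 [114 114 114 114 109  98  87  94 108 113 115 114 115 116 117]
 [115 114 115 113 108  97  87  91 106 113 114 113 114 115 116]
 [113 113 112 111 107  99  88  91 105 110 113 113 115 117 117]
 [112 112 111 111 109 103  95  97 106 110 112 113 115 115 117]
 [113 113 112 112 113 108 105 106 111 113 114 115 115 117 118]
 [115 114 114 114 114 114 112 114 116 117 117 118 118 119 120]
 [117 117 118 118 118 118 118 118 120 120 122 121 122 122 
[... 390 characters left out ...]
5 187]
 [179 178 185 183 183 180 206 196  83 119 226 200 186 185 185]
 [179 180 186 188 185 188 232 197  82 126 236 222 184 185 186]
 [179 181 186 193 189 189 242 149  88 181 235 229 192 185 185]
 [176 185 185 190 190 140 210 116  95 209 235 214 174 181 186]
 [178 181 187 191 202  94 142 104  98 195 181 140 182 185 183]
 [184 185 189 191 171 121 114  98 102 145 112 116 179 191 184]
 [183 184 188 194 120 128 139 128 123 124 139 172 185 188 181]
 [184 184 182 196  82 110 121 116 132 125 115 144 194 184 179]
 [178 178 185 169  71 105 103 104 117 112  93 126 189 182 176]
 [178 180 183 130  63 104 130 123 142  94 107 150 184 180 181]
 [178 178 187 105  59  81  98 105 108  77  74 154 183 179 182]]
```

```bash
python3 -m crank '{"targets": [[0,0,0,-1.6,-1.4,15,0.05],[0,0,0,-1.6,-1.4,35,0.05],[0,0,0,-1.6,-1.4,55,0.05],[0,0,0,-1.6,-1.4,68,0.05],[0,0,0,-1.6,-1.4,75,0.05]]}'| sed -n 2,4p
python3 -m crank '{"targets": [[0,0,0,0,0,5,0.05],[0,0,0,0,0,20,0.05],[0,0,0,0,0,40,0.05],[0,0,0,0,0,58,0.05],[0,0,0,0,0,70,0.05]]}'| sed -n 2,4p
```

```text
position: [0.4827, -0.2765, 0.1892]
tool_rot: [-2.221, -2.219, 0.0]
wrist_force: [0.5, 0.6, -1.1]
position: [0.4827, -0.2766, 0.1191]
tool_rot: [-2.221, -2.219, 0.0]
wrist_force: [-0.4, 0.1, -0.3]
```

```bash
python3 -m crank '{"targets": [[0,0,0,1,1,4,0.05],[0,0,0,1,1,8,0.05],[0,0,0,1,1,9.5,0.05],[0,0,0,1,1,9.5,0.05]]}'| sed -n 2,4p
python3 -m crank '{"targets": [[0,0,0,0,0,0.7,0.05],[0,0,0,0,0,1.4,0.05]]}'| sed -n 2,4p
python3 -m crank '{"targets": [[0,0,0,0,0,0.7,0.05],[0,0,0,0,0,1.4,0.05]]}'| sed -n 2,4p
```

```text
position: [0.4844, -0.2762, 0.1114]
tool_rot: [2.222, 2.22, 0.0]
wrist_force: [-0.4, 0.3, -0.7]
position: [0.4843, -0.2761, 0.1099]
tool_rot: [2.222, 2.22, 0.0]
wrist_force: [-0.2, 0.5, -0.8]
position: [0.4842, -0.276, 0.1083]
tool_rot: [2.223, 2.22, -0.0]
wrist_force: [1.1, -0.3, -0.4]
```

```bash
python3 -m crank '{"targets": [[0,0,0,0,0,0.5,0.05],[0,0,0,0,0,1,0.05]]}'| sed -n 2,4p
python3 -m crank '{"targets": [[0,0,0,0,0,0.4,0.05],[0,0,0,0,0,0.8,0.05]]}'| sed -n 2,4p
```

```text
position: [0.4841, -0.276, 0.1078]
tool_rot: [-2.222, -2.22, 0.0]
wrist_force: [-2.0, 0.8, 5.3]
position: [0.4842, -0.276, 0.1078]
tool_rot: [-2.222, -2.22, 0.0]
wrist_force: [-2.9, 2.5, 9.4]
```

Flange is seated at the same height as at the start. Releasing.

```bash
python3 -m crank '{"targets": [[0,0,0,0,0,-1.2,0.05],[0,0,0,0,0,-1.2,0.3],[0,0,0,0,0,-1.2,0.5],[0,0,0,0,0,-1.2,0.5],[0,0,0,0,0,-1.2,0.5]]}' 20
python3 -m crank '{"targets": [[0,0,0,0,0,-20,0.5],[0,0,0,0,0,-60,0.5],[0,0,0,0,0,-100,0.5],[0,0,0,0,0,-130,0.4],[0,0,0,0,0,-130,0.4]]}'
python3 - <<'E'
from m import *
s=env.observe();p=s["position"]
import pickle
for c in("scene","side"): snap(c,c+"10.png")
L={}
for c,r in(("scene",(264,144)),("side",(432,167))):
    im=cv2.cvtColor(cv2.cvtColor(cv2.imread(f"pics/{c}10.png"),cv2.COLOR_BGR2RGB),cv2.COLOR_RGB2RGB)
    L[c]=blob(im,r,11,"pin");print(c,L[c])
print(tri([ray(c,L[c][0]) for c in L]))
h=[]
for c in("scene","side"):
    r=env.trace(c,"handle")[0];print(c,r["score"],r["location"]);h.append(ray(c,r["location"]))
    ys,xs=np.where(r["pixels"]);print(xs.min(),xs.max(),ys.min(),ys.max())
y=-.165;a=np.array([np.cos(y),np.sin(y)])
b=np.array([.5506,.098])
b2=np.array([.6253,-.0413])+np.array([[a[0],-a[1]],[a[1],a[0]]])@[-.1,.1275]
print("handle shut est",b,b2,"popped",b2-.025*a)
print(s["joints"]);q=b2-.025*a
for c in("scene","side"):print(proj(c,(*q,.095)))
E
```

```text
t: 31.58
position: [0.4841, -0.276, 0.1075]
tool_rot: [-2.222, -2.22, -0.0]
wrist_force: [-0.5, -0.6, 0.3]
gripper_width: 0.496
grasp_force: 0.0
t: 32.2
position: [0.4859, -0.2773, 0.2411]
tool_rot: [2.217, 2.215, 0.001]
wrist_force: [-0.0, -0.8, 0.6]
gripper_width: 0.404
grasp_force: 0.0Traceback (most recent call last):
  File "<stdin>", line 7, in <module>
AttributeError: module 'cv2' has no attribute 'COLOR_RGB2RGB'
```

Run:
```python
from m import *
s=env.observe();L={}
for c,r in(("scene",(264,144)),("side",(432,167))):
    im=snap(c,c+"10.png");L[c]=blob(im,r,11,"pin");print(c,L[c])
print(tri([ray(c,L[c][0]) for c in L]))
for c in("scene","side"):
    r=env.trace(c,"handle")[0];ys,xs=np.where(r["pixels"]);print(c,r["score"],r["location"],xs.min(),xs.max(),ys.min(),ys.max())
y=-.165;a=np.array([np.cos(y),np.sin(y)])
b2=np.array([.6253,-.0413])+np.array([[a[0],-a[1]],[a[1],a[0]]])@[-.1,.1275];q=b2-.025*a
print("shut",b2,"popped",q,s["joints"])
n=np.array([-a[1],a[0]])
for c in("scene","side"):print(c,*[proj(c,(*(q+k*n),.095)) for k in(-.05,0,.05)])
# brightness profile across bar along drawer axis, side/scene views
im={c:cv2.cvtColor(cv2.imread(f"pics/{c}10.png"),cv2.COLOR_BGR2GRAY) for c in("scene","side")}
for k in(-.02,0,.02):
    print(k,[int(cv2.getRectSubPix(im["side"],(1,1),tuple(map(float,proj("side",(*(b2+k*n-d*a/1000),.102)))))[0,0]) for d in range(5,50,3)])
```

```text
scene (array([263.807 , 144.9649]), array([262, 138,   5,  15,  57]))
side (array([432.3614, 167.1084]), array([429, 160,   8,  15,  83]))
(array([ 0.4868, -0.2783,  0.1278]), [np.float64(3.9075601029179484e-05), np.float64(3.907560102904847e-05)])
scene 0.68 [289.0, 210.1] 285 296 198 223
side 0.69 [325.6, 224.2] 293 354 199 241
shut [0.5476 0.1009] popped [0.5229 0.105 ] [-0.6734  0.1642  1.579  -0.      1.3989 -0.6724]
scene [352.8516 190.0125] [367.5134 196.8788] [382.9622 204.1137]
side [350.7717 225.0839] [336.6858 232.5607] [322.2449 240.2259]
-0.02 [45, 35, 32, 61, 122, 203, 224, 207, 156, 123, 98, 83, 103, 161, 174]
0 [60, 52, 59, 75, 136, 211, 220, 199, 150, 118, 97, 84, 78, 131, 185]
0.02 [58, 52, 58, 81, 157, 218, 216, 189, 142, 116, 94, 82, 135, 163, 174]
```

Pin stands home; its triangulated handle height is unchanged. The drawer popped about 23 mm. Now I'll move to the handle.

```bash
python3 -c "
from m import *
print(totool((.5239,.1048,.20)))"
```

```text
[380.0932  40.2928  36.4779]
```

```bash
python3 -m crank '{"targets": [[0,0,0.03,40,4,0,0.42],[0,0,0.06,95,10,0,0.42],[0,0,0.1,152,16,0,0.42],[0,0,0.13,210,22,10,0.42],[0,0,0.165,268,28,20,0.42]]}'| sed -n 2,4p
python3 - <<'E'
from m import *
print(totool((.5239,.1048,.18)),env.observe()["joints"])
E
```

```text
position: [0.512, -0.0062, 0.2167]
tool_rot: [-2.399, -2.027, 0.001]
wrist_force: [1.4, -0.6, -0.7]
[111.4206  -6.7651  36.6647] [-0.1813  0.086   1.7102  0.0001  1.3463 -0.0137]
```

```bash
python3 -m crank '{"targets": [[0,0,0,40,-3,12,0.42],[0,0,0,80,-5,24,0.42],[0,0,0,111,-6.7,37,0.42],[0,0,0,111,-6.7,37,0.42],[0,0,0,111,-6.7,37,0.42]]}'| sed -n 2,4p
python3 w.py w11.png handle
python3 - <<'E'
from m import *
import pickle
m,s=pickle.load(open("pics/w11.png.pkl","rb"));r=[x for x in env.trace("wrist","handle")][0]
print(s["position"],totool((.5239,.1048,.08)),r["score"])
g=cv2.cvtColor(cv2.imread("pics/w11.png"),cv2.COLOR_BGR2GRAY)
y=-.165;a=np.array([np.cos(y),np.sin(y)]);n=np.array([-a[1],a[0]])
b2=np.array([.5476,.1009])
for k in(.02,.03,.04):
    print(k,[int(cv2.getRectSubPix(g,(1,1),tuple(map(float,proj("wrist",(*(b2+k*n-d*a/1000),.102),m))))[0,0]) for d in range(5,46,2)])
print(proj("wrist",(*(b2-.024*a),.102),m))
E
```

```text
position: [0.5239, 0.1021, 0.1802]
tool_rot: [-2.398, -2.03, 0.002]
wrist_force: [-0.1, 0.2, 0.5]
handle 0.9 [396.5 172.2] 14155
[0.5242 0.1018 0.1806] [  3.1399  -1.1767 101.0586] 0.9
0.02 [83, 81, 81, 82, 83, 83, 109, 158, 168, 169, 172, 153, 130, 138, 139, 142, 143, 145, 144, 145, 144]
0.03 [137, 137, 136, 138, 127, 87, 119, 162, 169, 171, 175, 149, 136, 142, 142, 141, 139, 139, 139, 141, 144]
0.04 [140, 139, 139, 140, 137, 91, 128, 164, 172, 173, 175, 145, 138, 141, 141, 140, 140, 141, 141, 142, 142]
[319.0462 207.2855]
```

The wrist image profile shows the bar 17 to 28 mm out from its shut position, in line with the tool. Descending over it.

```bash
python3 -m crank '{"targets": [[0,0,0,2,0.3,30,0.42],[0,0,0,2,0.3,60,0.42],[0,0,0,2,0.3,80,0.42],[0,0,0,2,0.3,92,0.42],[0,0,0,2,0.3,100,0.42]]}'| sed -n 2,4p
python3 -m crank '{"targets": [[0,0,0,0,0,0,0.2],[0,0,0,0,0,0,0.08],[0,0,0,0,0,0,0.08],[0,0,0,0,0,0,0.08],[0,0,0,0,0,0,0.08]]}' 30
```

```text
position: [0.5252, 0.104, 0.0806]
tool_rot: [2.399, 2.028, 0.001]
wrist_force: [-0.5, 0.1, -1.0]
t: 35.15
position: [0.5246, 0.1044, 0.0811]
tool_rot: [-2.398, -2.029, 0.001]
wrist_force: [-3.9, -1.4, 3.3]
gripper_width: 0.135
grasp_force: 31.1
```

```bash
python3 -m crank '{"targets": [[0,0,0,0,-8,0,0.08],[0,0,0,0,-20,0,0.08],[0,0,0,0,-34,0,0.08],[0,0,0,0,-46,0,0.08],[0,0,0,0,-55,0,0.08]]}'
python3 -m crank '{"targets": [[0,0,0,0,-8,0,0.08],[0,0,0,0,-16,0,0.08],[0,0,0,0,-23,0,0.08],[0,0,0,0,-28,0,0.08],[0,0,0,0,-28,0,0.08]]}'
```

```text
t: 35.78
position: [0.47, 0.1152, 0.0811]
tool_rot: [-2.397, -2.029, -0.005]
wrist_force: [3.8, 6.6, -1.2]
gripper_width: 0.138
grasp_force: 30.6
t: 36.4
position: [0.4437, 0.1204, 0.0811]
tool_rot: [-2.398, -2.029, -0.009]
wrist_force: [7.7, 7.6, -4.4]
gripper_width: 0.133
grasp_force: 30.3
```

```bash
python3 -m crank '{"targets": [[0,0,0,-1,-1.5,0,0.08],[0,0,0,-1.5,-3,0,0.08],[0,0,0,-1.5,-3,0,0.08]]}'| sed -n 2,4p
python3 -m crank '{"targets": [[0,0,0,0,-1.5,0,0.08],[0,0,0,0,-3,0,0.08],[0,0,0,0,-3,0,0.08]]}'| sed -n 2,4p
```

```text
position: [0.4437, 0.1203, 0.0812]
tool_rot: [2.397, 2.026, 0.021]
wrist_force: [15.1, 12.0, -14.8]
position: [0.4437, 0.1203, 0.0813]
tool_rot: [2.393, 2.023, 0.028]
wrist_force: [24.1, 10.9, -24.4]
```

```bash
python3 -m crank '{"targets": [[0,0,0,0.5,2,0,0.08],[0,0,0,1,4.5,0,0.08],[0,0,0,1,4.5,0,0.08]]}'
python3 -m crank '{"targets": [[0,0,0,0,0,0,0.2],[0,0,0,0,0,0,0.42],[0,0,0,0,0,0,0.42],[0,0,0,0,0,0,0.42]]}'
python3 -m crank '{"targets": [[0,0,0,0,0,-20,0.42],[0,0,0,0,0,-50,0.42],[0,0,0,0,0,-100,0.42],[0,0,0,0,0,-100,0.42],[0,0,0,0,0,-100,0.42]]}'
python3 - <<'E'
from m import *
import pickle
snap("wrist","w12.png");snap("side","side12.png");snap("scene","scene12.png")
m=env.camera_model("wrist")
y=-.165;a=np.array([np.cos(y),np.sin(y)]);n=np.array([-a[1],a[0]]);b2=np.array([.5476,.1009])
for c in("wrist","side"):
    g=cv2.cvtColor(cv2.imread("pics/"+c+"12.png"),cv2.COLOR_BGR2GRAY)
    for k in(-.02,0,.02,.03): print(c,k,[int(cv2.getRectSubPix(g,(1,1),tuple(map(float,proj(c,(*(b2+k*n-d*a/1000),.102),m if c=="wrist" else None))))[0,0]) for d in range(90,131,2)])
E
```

```text
t: 37.52
position: [0.4437, 0.1204, 0.0812]
tool_rot: [2.398, 2.028, 0.013]
wrist_force: [10.0, 9.2, -8.2]
gripper_width: 0.131
grasp_force: 30.3
t: 38.02
position: [0.4408, 0.1178, 0.0805]
tool_rot: [-2.398, -2.03, 0.001]
wrist_force: [0.2, -0.4, 0.4]
gripper_width: 0.421
grasp_force: 0.0
t: 38.65
position: [0.4408, 0.1178, 0.1803]
tool_rot: [-2.398, -2.029, 0.001]
wrist_force: [-0.6, -0.0, -0.4]
gripper_width: 0.415
grasp_force: 0.0[ WARN:0@2.818] global loadsave.cpp:275 findDecoder imread_('pics/wrist12.png'): can't open/read file: check file path/integrity
Traceback (most recent call last):
cv2.error: OpenCV(4.12.0) /io/opencv/modules/imgproc/src/color.cpp:199: error: (-215:Assertion failed) !_src.empty() in function 'cvtColor'
```

Run:
```python
from m import *
m=env.camera_model("wrist")
y=-.165;a=np.array([np.cos(y),np.sin(y)]);n=np.array([-a[1],a[0]]);b2=np.array([.5476,.1009])
for c,f in(("wrist","w12"),("side","side12")):
    g=cv2.cvtColor(cv2.imread(f"pics/{f}.png"),cv2.COLOR_BGR2GRAY)
    for k in(-.02,0,.02,.03,.04): print(c,k,[int(cv2.getRectSubPix(g,(1,1),tuple(map(float,proj(c,(*(b2+k*n-d*a/1000),.102),m if c=="wrist" else None))))[0,0]) for d in range(90,127,2)])
# disturbance check
for c in("scene","side"):
    print(c,[(l,[ (round(r["score"],2),np.round(r["location"],0).tolist()) for r in env.trace(c,l)[:3]]) for l in("bottle_a","vial_a","dish")])
L={c:blob(cv2.cvtColor(cv2.imread(f"pics/{c}12.png"),cv2.COLOR_BGR2RGB),r,11,"pin") for c,r in(("scene",(264,144)),("side",(432,167)))}
print(L,tri([ray(c,L[c][0]) for c in L]))
```

```text
wrist -0.02 [86, 86, 86, 84, 84, 84, 91, 99, 100, 98, 100, 99, 134, 145, 146, 147, 147, 147, 147]
wrist 0 [86, 86, 87, 89, 89, 87, 96, 100, 100, 99, 98, 89, 88, 87, 87, 87, 87, 88, 87]
wrist 0.02 [92, 91, 90, 90, 90, 106, 160, 174, 174, 178, 162, 127, 137, 150, 151, 151, 150, 150, 150]
wrist 0.03 [154, 152, 154, 153, 118, 117, 164, 175, 177, 182, 160, 143, 152, 151, 151, 151, 152, 151, 152]
wrist 0.04 [151, 152, 153, 153, 123, 125, 164, 177, 179, 183, 154, 142, 151, 150, 150, 150, 149, 150, 153]
side -0.02 [97, 96, 95, 95, 95, 101, 107, 110, 110, 109, 108, 104, 103, 101, 100, 97, 95, 94, 94]
side 0 [96, 93, 93, 92, 94, 102, 107, 109, 111, 111, 108, 105, 102, 101, 101, 102, 101, 101, 100]
side 0.02 [95, 92, 91, 103, 152, 200, 217, 219, 219, 190, 150, 122, 102, 97, 92, 93, 94, 93, 93]
side 0.03 [95, 92, 87, 99, 150, 205, 215, 217, 211, 191, 156, 119, 94, 86, 93, 97, 96, 94, 94]
side 0.04 [89, 86, 87, 99, 144, 184, 209, 216, 206, 179, 141, 115, 103, 94, 89, 90, 93, 95, 95]
scene [('bottle_a', [(0.89, [444.0, 284.0]), (0.85, [192.0, 176.0]), (0.72, [439.0, 220.0])]), ('vial_a', [(0.68, [226.0, 173.0]), (0.6, [289.0, 208.0]), (0.59, [304.0, 229.0])]), ('dish', [(0.61, [502.0, 282.0])])]
side [('bottle_a', [(0.97, [221.0, 257.0]), (0.6, [300.0, 286.0])]), ('vial_a', [(0.63, [276.0, 172.0]), (0.52, [303.0, 163.0])]), ('dish', [(0.76, [224.0, 308.0])])]Traceback (most recent call last):
  File "<stdin>", line 11, in <module>
TypeError: 'NoneType' object is not subscriptable
```

Run:
```python
from m import *
y=-.165;a=np.array([np.cos(y),np.sin(y)]);n=np.array([-a[1],a[0]]);b2=np.array([.5476,.1009])
for f,lo in(("side6",-20),("side10",5),("side12",90)):
    g=cv2.cvtColor(cv2.imread(f"pics/{f}.png"),cv2.COLOR_BGR2GRAY);D=np.arange(lo,lo+40)
    for k in(.02,.03):
        v=np.array([cv2.getRectSubPix(g,(1,1),tuple(map(float,proj("side",(*(b2+k*n-d*a/1000),.102)))))[0,0] for d in D],float)
        w=np.clip(v-140,0,None);print(f,k,(w*D).sum()/w.sum() if lo>0 else v.astype(int)[::2].tolist())
for c,r in(("scene",(264,144)),("side",(432,167))): print(c,blob(cv2.imread(f"pics/{c}12.png")[:,:,::-1],r,11,"pin"))
```

```text
side6 0.02 [56, 50, 42, 59, 95, 158, 210, 233, 227, 218, 181, 139, 113, 94, 77, 65, 67, 116, 174, 184]
side6 0.03 [50, 41, 32, 41, 113, 184, 212, 220, 223, 198, 165, 138, 113, 93, 69, 57, 68, 93, 134, 169]
side10 0.02 23.843621399176953
side10 0.03 23.449375866851597
side12 0.02 103.86903137789905
side12 0.03 103.86046511627907
scene (array([263.9206, 144.6508]), array([262, 137,   5,  16,  63]))
side None
```

```bash
python3 -c "
from cell import env
print(env.hand_in())"
```

```text
the job is handed in; nothing more can be done
None
```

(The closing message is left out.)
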